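# Right the knocked-over degreasing pot and park it in its bay

### The job

The steel degreasing pot has been knocked over on the cutting mat. Stand it up again, easing it over rather than letting it roll off or slam down, and put it back upright in the empty middle bay of the bench rack, fully home against the back board. Don't shove the rack out of place and leave the gearbox, tape, oil bottle and grease jar where they are.

Things in the scene. Friction and masses are not known exactly. Their poses are not given: they have to be found in the camera images.
- pot: Stainless-steel pot, a straight cylinder open at one end: 92 mm outside diameter (too wide for the gripper), 95 mm high, wall 4 mm, floor 5 mm, about 0.25 kg. Origin: centre of its underside; z axis: from underside to mouth. It starts lying on its side on the mat (z level, origin 46 mm above the mat), mouth to the robot's right (-y, within 45 degrees).
- pot_rim (a point): Centre of the pot's open mouth, 95 mm from the underside; axes as the pot. Lying, the pot rolls if pushed sideways. It can be tipped up about the lower edge of its base; after about 40 degrees its weight passes over that edge and it falls upright by itself unless held back. Standing, it slides on the mat at 1 to 2.5 N if pushed low, and tips if pushed near the rim.
- rack: Low grey sheet-steel rack, 1.4 kg, loose on the mat (slides at 7 N or more of push). 280 mm wide (y), 84 mm deep (x). Origin on the mat under its middle; x points into the bays, away from the open front. Back board 70 mm high; dividers 55 mm high, 8 mm thick, ending at x = -42 mm. Each side bay has a floor 5 mm up and an 18 mm front lip.
- bay_back (a point): Point at mat level on the front face of the rack's back board, at the middle of the middle bay, 34 mm from the rack's origin along x; axes as the rack. The middle bay is 104 mm wide, open in front and above, with no floor: the pot stands on the mat in it. Parked, the pot's centre is 46 mm in front of this point and the pot sticks out 16 mm past the dividers.
- mat: Green cutting mat with a pale 50 mm grid, 600 by 900 mm, 3 mm thick, fixed; all stands on it (its top is at z = 3 mm). Origin under its middle.
- gearbox: Open aluminium gearbox half-shell with brass cylinder and gears, 190 by 130 by 31 mm, lying on the mat to one side; bystander. Origin under its middle.
- tape_roll: Roll of tape lying flat, 100 mm across, 24 mm high; bystander. Origin under its middle.
- oil_bottle: Amber bottle with black cap, 48 mm across, 105 mm high, standing in one side bay of the rack; bystander. Origin under its middle.
- grease_jar: White jar with black lid, 54 mm across, 48 mm high, standing in the other side bay; bystander. Origin under its middle.

How it is judged:
By the outcome, as a careful person would: the job done as asked, in the order asked, and still so for the second after the job is handed in, with the robot touching nothing.
It also fails if it takes over 72 s, if anything falls off the work surface, if the arm or the gripper's body presses on something with over 40 N, if the wrist force passes 120 N, or if a joint passes its speed limit or range.

### The arm

A 6-joint arm with a two-finger parallel gripper is mounted at the origin on the work surface. World frame = base frame: x ahead of the robot, y to its left, z up, the work surface at z = 0. Lengths are in mm, angles in rad, forces in N, time in s.
With the tool pointing down it reaches from about 325 to 875 mm from the base axis. Payload 4.4 kg.
Tool frame: the origin (TCP) lies midway between the tips of the shut fingers; the grasp point (between the pads) lies 19 mm behind it; z points along the fingers, y is the line along which they close (so a half turn about z gives the same grasp; the last joint's range is limited). The gripper opens to 85 mm and grips with 20 to 120 N. Pads are 22 mm wide; open, the fingers measure 114 mm over their backs; the gripper's body (76 mm by 85 mm) begins 54 mm behind the grasp point. The pads swing forward as they close: fully open they stand 13 mm farther back than shut.
Start: joints at [-1.379, 0.207, 1.542, -0, 1.393, -0.15], TCP at [193.26, -541.551, 231.282] pointing down, gripper open.
Joint ranges: [-2.73, 2.73], [-0.86, 2.22], [0.23, 2.46], [-1.11, 4.25], [0.08, 2.63], [-2.82, 2.82]. Speed limits (rad/s): [2.79, 2.79, 3.14, 3.14, 3.14, 3.14].

### API

Orientations are given as a unit quaternion [w, x, y, z].
In Python, from station import * gives the robot as it stands.
- The arm moves only by the shell command python3 -m creep 'ROWS' [FORCE]. ROWS is JSON, a list of rows, each an object of numbers: "grip": the opening, from 0 (shut) to 1 (fully open); "dx", "dy", "dz": the shift along the tool's x, y, z in m; "roll": the turn about the tool's z in degrees. In form: [{"grip": .., "dx": .., "dy": .., "dz": .., "roll": ..}, ...]. A call has 1 to 12 rows; each row is the pose to reach, as a shift and turn from the pose commanded when the call began, along the tool's axes at that moment; what a row does not reach only later rows make up. A row lasts 1/12 s, in which the tool goes at most 41.7 mm and 7.16 degrees, less where a joint would pass 70% of its speed; a pose out of reach is approached as far as the arm can. A call with a gripper value outside its range is refused whole. The fingers move at their own pace and stop on an object; FORCE is the grip in N (left out, the last holds). Time passes only in rows, so rows that repeat a pose let the fingers close. It gives the time, the measured TCP pose, the force, the opening and the grip force at its end, in the units of the state.
- state(): the state, without advancing time (a new reading comes with each control period).
- camera(name): name is "scene" or "top" or "wrist"; returns (picture, depth): 384x512x3 uint8, blue, green, red; 384x512 float32, mm along the optical axis (not along the pixel's ray), 0 where there is no reading.
- get_calibration(name): a dict with "intrinsics" (3x3 intrinsics, pixels), "k1" (the pictures are not rectified: a ray, as slopes to the right and down, at radius r is drawn at 1 + k1 r^2 times it, then the intrinsics apply), "R" (3x3) and "t" (3): a world point X has camera coordinates R X + t. Camera axes: x right, y down, z forward; pixel columns grow to the right and rows downward; lengths in mm; the calibration is good to about 2 mm. A picture is of the moment at which its call begins: read the wrist's pose just before it. get_calibration takes no time and is no camera call; for the wrist camera it gives the pose at the moment of the call.
- sign_off(): hands the job in; it is judged then, once.
The state is a dict: "t": time; "qpos": joint angles; "dq": joint speeds; "joint_efforts": joint torques, N m; "ee_pos": TCP position; "tool_rot": TCP orientation; "ft_force": force on the tool from outside, world axes, zero at the start; "torque": the same for the moment, N m; "width": opening from 0.0 (shut) to 1.0 (fully open); "grip_force": force on a finger pad.
Only numpy, scipy, OpenCV 4.12 (cv2) and the standard library are available. Lean on these libraries where they do the work, as an engineer would, in place of code of your own. Each camera call takes 0.05 s, during which the arm holds its last target. There are 200 camera calls.

## Working session

There is one attempt and no reset: what is moved stays moved. The work goes in short steps, Python scripts to look and compute and a shell command to move; the robot and the scene stay as the last step left them, time stands still between calls to the robot, and variables do not carry over. Pictures are saved under pics/ and viewed, at most 10 in all, crops included, and the job is handed in when it is done.

```bash
mkdir -p pics; ls; python3 - <<'E'
from station import *
import cv2,numpy as np
s=state();print(s)
for n in("scene","top"):
    p,d=camera(n);cv2.imwrite(f"pics/{n}0.png",p);np.save(f"pics/{n}0.npy",d)
    c=get_calibration(n);print(n,c)
E
```

```text
pics
{'t': 0.0, 'qpos': array([-1.37851969e+00,  2.07433126e-01,  1.54297420e+00, -3.83360280e-05,
        1.39348425e+00, -1.50480475e-01]), 'dq': array([-2.22039835e-03,  6.69056927e-04, -1.40969077e-03,  3.83084419e-05,
        5.29587855e-04,  6.11529734e-04]), 'joint_efforts': array([-1.26693307e-03, -3.83036542e+01, -2.91597515e+01, -4.18580894e-04,
        1.05780736e-02, -6.15109585e-06]), 'ee_pos': array([ 193.09011619, -540.80024873,  230.10869841]), 'tool_rot': array([-1.14881627e-03,  9.85349371e-01,  1.70544113e-01, -4.28792603e-05]), 'ft_force': array([ 0.45739462, -0.15534987, -0.09840328]), 'torque': array([-0.01687127, -0.01486568,  0.02010653]), 'grip_force': 0.0, 'width': 1.0004430104757789}
scene {'intrinsics': array([[377.93083495,   0.        , 260.21412038],
       [  0.        , 377.93083495, 190.73767871],
       [  0.        ,   0.        ,   1.        ]]), 'k1': -0.07670938979643727, 'R': array([[-0.08306096,  0.99652673, -0.00594593],
       [ 0.80119314,  0.06322932, -0.59505597],
       [-0.59261322, -0.05418976, -0.80366227]]), 't': array([  41.0514312 , -389.51597135, 1354.08622314])}
top {'intrinsics': array([[367.26266537,   0.        , 253.21018558],
       [  0.        , 367.26266537, 184.05671616],
       [  0.        ,   0.        ,   1.        ]]), 'k1': -0.04704222225487079, 'R': array([[-0.01132056, -0.99963281, -0.024619  ],
       [-0.99829304,  0.01270929, -0.05700423],
       [ 0.05729619,  0.02393166, -0.99807035]]), 't': array([  20.40135787,  568.05075528, 1025.98060534])}
```

View pics/top0.png

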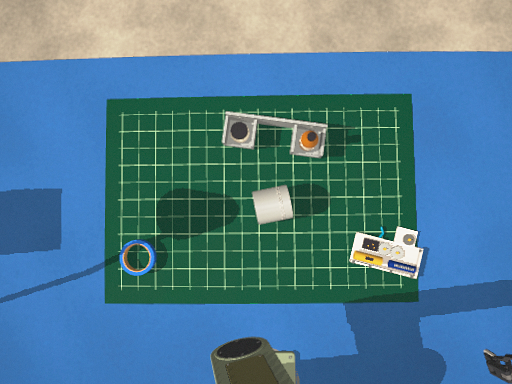

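View pics/scene0.png

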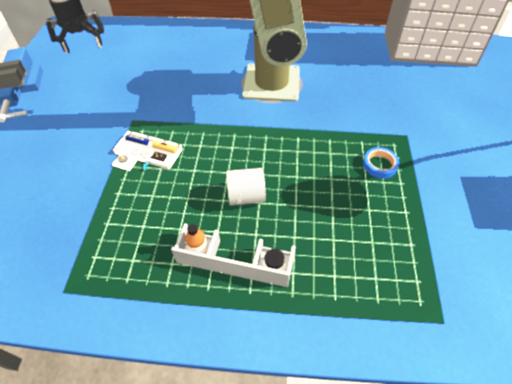

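The top view shows the pot lying at about (272,205) with its mouth to the right. The rack is at about (275,135), with the empty bay at about (273,140) facing the robot. The jar is in the left bay and the bottle in the right one.

```bash
cat > h.py <<'E'
from station import *
import cv2,numpy as np
from scipy.optimize import least_squares
def cloud(n,d,c=None):
    c=c or get_calibration(n);K=c["intrinsics"];h,w=d.shape
    u,v=np.meshgrid(np.arange(w),np.arange(h))
    # depicted = ray*(1+k1 r^2)
    p=cv2.undistortPoints(np.stack([u,v],-1).reshape(-1,1,2).astype(np.float64),K,np.array([c["k1"],0,0,0.])).reshape(h,w,2)
    X=np.dstack([p[...,0]*d,p[...,1]*d,d])
    return (X-c["t"])@c["R"], d>0
E
python3 - <<'E'
from h import *
for n in("top","scene"):
    d=np.load(f"pics/{n}0.npy");X,ok=cloud(n,d)
    def sel(r0,r1,c0,c1,z0,z1):
        m=np.zeros_like(ok);m[r0:r1,c0:c1]=1;m&=ok&(X[...,2]>z0)&(X[...,2]<z1);return X[m]
    if n=="top": P=sel(180,230,245,300,20,130);R=sel(105,162,215,332,20,130);M=sel(240,270,200,330,-20,20)
    else: P=sel(160,212,220,275,20,130);R=sel(220,290,165,300,20,130);M=sel(150,165,200,340,-20,20)
    print(n,"mat z",np.median(M[:,2]) if len(M) else 0)
    print("pot",len(P),np.percentile(P,[1,50,99],axis=0).round(1).tolist())
    # lying cylinder fit: centre (x,y,z), yaw, r=46
    def f(q):
        a=np.array([np.cos(q[3]),np.sin(q[3]),0]);v=P-q[:3];l=v@a
        dr=np.linalg.norm(v-l[:,None]*a,axis=1)-46
        return dr
    s=least_squares(f,[*np.median(P,0)[:2],49,-1.4],loss="soft_l1",f_scale=2)
    q=s.x;a=np.array([np.cos(q[3]),np.sin(q[3]),0]);l=(P-q[:3])@a
    print("fit",q.round(3),"rms",np.sqrt(np.mean(s.fun**2)).round(2),"axis ext",np.percentile(l,[0.5,2,98,99.5]).round(1))
    lo,hi=np.percentile(l,[1,99]);print("base",(q[:3]+lo*a).round(1),"mouth",(q[:3]+hi*a).round(1))
    T=R[(R[:,2]>66)&(R[:,2]<80)];print("board top pts",len(T),np.percentile(R[:,2],[5,50,95,99]).round(1))
    for nm,lo,hi in(("z62-82",62,82),("50-62",50,62)):
        T=R[(R[:,2]>lo)&(R[:,2]<hi)]
        if len(T)>5:
            r=cv2.minAreaRect(T[:,:2].astype(np.float32));print(nm,len(T),r,cv2.boxPoints(r).round(0).tolist())
E
```

```text
top mat z 2.361770518660067
pot 1203 [[462.5, -87.3, 57.3], [508.7, -39.4, 88.1], [556.6, 10.3, 96.6]]
fit [ 8.238210e+02 -1.685815e+03  4.808200e+01 -1.382000e+00] rms 1.43 axis ext [-1724.1 -1722.5 -1631.6 -1630.2]
base [500.5   7.   48.1] mouth [517.9 -84.   48.1]
board top pts 424 [ 23.4  56.7  88.4 112.6]
z62-82 485 ((711.778076171875, -47.076416015625), (274.75128173828125, 70.15055084228516), 81.0348892211914) [[656.0, -177.0], [725.0, -188.0], [768.0, 83.0], [699.0, 94.0]]
50-62 692 ((700.3837280273438, -45.975616455078125), (280.3938293457031, 76.93731689453125), 81.75236511230469) [[642.0, -179.0], [718.0, -190.0], [759.0, 87.0], [682.0, 98.0]]
scene mat z 3.689167000067453
pot 1259 [[480.4, -82.1, 31.5], [537.0, -33.3, 85.5], [562.3, 14.6, 97.1]]
fit [ 538.681 -187.871   49.477   -1.382] rms 1.44 axis ext [-200.5 -199.  -107.7 -106.4]
base [501.1   8.7  49.5] mouth [518.6 -82.9  49.5]
board top pts 635 [ 24.   56.9  87.6 113.4]
z62-82 771 ((714.1813354492188, -46.22454833984375), (280.28662109375, 68.89622497558594), 81.5035629272461) [[659.0, -180.0], [728.0, -190.0], [769.0, 87.0], [701.0, 97.0]]
50-62 1021 ((705.7283935546875, -45.363922119140625), (281.39691162109375, 84.98703002929688), 81.66240692138672) [[643.0, -178.0], [727.0, -191.0], [768.0, 88.0], [684.0, 100.0]]
```

```bash
python3 - <<'E'
import cv2
p=cv2.imread("pics/top0.png")[95:240,205:345];q=cv2.resize(p,None,fx=5,fy=4.1,interpolation=cv2.INTER_CUBIC)
p=cv2.resize(p,None,fx=4.1,fy=4.1,interpolation=cv2.INTER_CUBIC);cv2.imwrite("pics/c0.png",p)
E
```

```text
(no output)
```

View pics/c0.png

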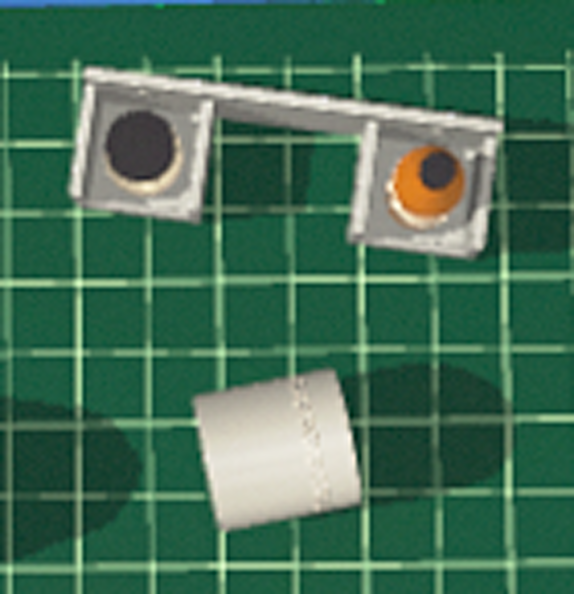

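```bash
python3 -m creep '[{"grip":1,"dx":0.15,"dy":-0.118,"roll":-10},{"grip":1,"dx":0.25,"dy":-0.197,"roll":-21},{"grip":1,"dx":0.436,"dy":-0.344,"roll":-21},{"grip":1,"dx":0.436,"dy":-0.344,"roll":-21},{"grip":1,"dx":0.436,"dy":-0.344,"roll":-21},{"grip":1,"dx":0.436,"dy":-0.344,"roll":-21},{"grip":1,"dx":0.436,"dy":-0.344,"roll":-21},{"grip":1,"dx":0.436,"dy":-0.344,"roll":-21},{"grip":1,"dx":0.436,"dy":-0.344,"roll":-21},{"grip":1,"dx":0.436,"dy":-0.344,"roll":-21},{"grip":1,"dx":0.436,"dy":-0.344,"roll":-21},{"grip":1,"dx":0.436,"dy":-0.344,"roll":-21}]' 20
cat >> h.py <<'E'
def go(x,y,z,yaw=None):
    """print tool-frame shifts from the measured pose to a world TCP; yaw = world angle of tool y (deg)"""
    from scipy.spatial.transform import Rotation as Ro
    s=state();q=s["tool_rot"];M=Ro.from_quat(np.r_[q[1:],q[0]]).as_matrix()
    d=M.T@(np.array([x,y,z])-s["ee_pos"]);ty=np.degrees(np.arctan2(M[1,1],M[0,1]))
    print("t",round(s["t"],2),"pos",s["ee_pos"].round(1),"tooly yaw",ty.round(1),"F",s["ft_force"].round(2))
    print("dx dy dz mm",d.round(1),"roll",None if yaw is None else round(ty-yaw,1))
E
python3 -c "
from h import *
go(488.5,-70.5,69,-49.2)"
```

```text
t 0.1 pos [ 193.1 -540.8  230.2] tooly yaw -70.4 F [-0.41  0.21 -0.22]
dx dy dz mm [ 436.3 -343.3  162.1] roll -21.2invalid input
```

```bash
python3 -m creep '[{"grip":1,"dx":0.15,"dy":-0.118,"dz":0,"roll":-10},{"grip":1,"dx":0.25,"dy":-0.197,"dz":0,"roll":-21},{"grip":1,"dx":0.436,"dy":-0.344,"dz":0,"roll":-21},{"grip":1,"dx":0.436,"dy":-0.344,"dz":0,"roll":-21},{"grip":1,"dx":0.436,"dy":-0.344,"dz":0,"roll":-21},{"grip":1,"dx":0.436,"dy":-0.344,"dz":0,"roll":-21},{"grip":1,"dx":0.436,"dy":-0.344,"dz":0,"roll":-21},{"grip":1,"dx":0.436,"dy":-0.344,"dz":0,"roll":-21},{"grip":1,"dx":0.436,"dy":-0.344,"dz":0,"roll":-21},{"grip":1,"dx":0.436,"dy":-0.344,"dz":0,"roll":-21},{"grip":1,"dx":0.436,"dy":-0.344,"dz":0,"roll":-21},{"grip":1,"dx":0.436,"dy":-0.344,"dz":0,"roll":-21}]' 20
python3 -c "
from h import *
go(488.5,-70.5,69,-49.2)"
```

```text
t: 1.1
ee_pos: [459.2, -115.8, 231.0]
tool_rot: [-0.0, 0.938, 0.347, -0.0]
ft_force: [0.5, -1.8, 0.3]
width: 1.0
grip_force: 0.0
t 1.1 pos [ 459.2 -115.8  231. ] tooly yaw -49.4 F [ 0.48 -1.76  0.34]
dx dy dz mm [ 51.8 -15.3 162. ] roll -0.2
```

```bash
python3 -m creep '[{"grip":1,"dx":0.03,"dy":-0.01,"dz":0.04,"roll":0},{"grip":1,"dx":0.03,"dy":-0.01,"dz":0.08,"roll":0},{"grip":1,"dx":0.03,"dy":-0.01,"dz":0.09,"roll":0},{"grip":1,"dx":0.03,"dy":-0.01,"dz":0.09,"roll":0},{"grip":1,"dx":0.03,"dy":-0.01,"dz":0.09,"roll":0}]'
python3 -c "
from h import *
go(488.5,-70.5,69,-49.2)"
```

```text
t: 1.52
ee_pos: [474.1, -90.3, 140.2]
tool_rot: [-0.001, 0.938, 0.347, -0.001]
ft_force: [0.2, 0.1, 1.4]
width: 1.0
grip_force: 0.0
t 1.52 pos [474.1 -90.3 140.2] tooly yaw -49.3 F [0.2  0.11 1.38]
dx dy dz mm [23.9 -5.4 71.2] roll -0.1
```

```bash
python3 -m creep '[{"grip":1,"dx":0.024,"dy":-0.005,"dz":0.02,"roll":0},{"grip":1,"dx":0.024,"dy":-0.005,"dz":0.05,"roll":0},{"grip":1,"dx":0.024,"dy":-0.005,"dz":0.05,"roll":0},{"grip":1,"dx":0.024,"dy":-0.005,"dz":0.05,"roll":0}]'
python3 -c "
from h import *
go(488.5,-70.5,69,-49.2)
a=camera('wrist')[0];b=camera('scene')[0][110:260,160:330]
cv2.imwrite('pics/w1.png',np.hstack([cv2.resize(a,(400,300)),cv2.resize(b,(340,300),interpolation=cv2.INTER_CUBIC)]))"
```

```text
t: 1.85
ee_pos: [489.8, -71.8, 91.8]
tool_rot: [-0.0, 0.938, 0.347, -0.0]
ft_force: [0.1, -0.5, -0.6]
width: 1.0
grip_force: 0.0
t 1.85 pos [489.8 -71.8  91.8] tooly yaw -49.4 F [ 0.11 -0.48 -0.57]
dx dy dz mm [-0.1 -1.9 22.8] roll -0.2
```

View pics/w1.png

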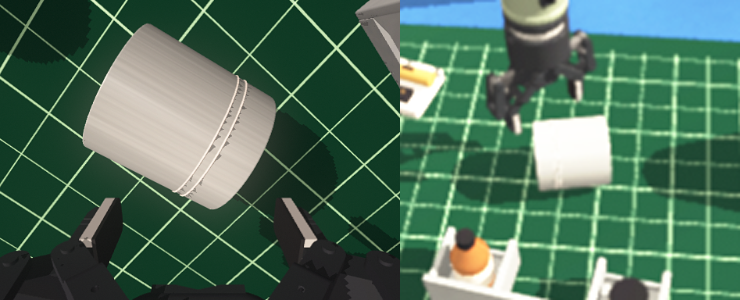

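The wrist view shows the pot in the centre with its mouth at lower right, about (245,185). The right finger at about (297,222) is in front of the mouth and the left finger at about (100,225) is clear beside the pot, so I can descend and then push.

```bash
python3 -m creep '[{"grip":1,"dx":0,"dy":-0.002,"dz":0.012,"roll":0},{"grip":1,"dx":0,"dy":-0.002,"dz":0.022,"roll":0},{"grip":1,"dx":0,"dy":-0.002,"dz":0.022,"roll":0}]'; python3 -m creep '[{"grip":1,"dx":0.002,"dy":-0.0035,"dz":0,"roll":0},{"grip":1,"dx":0.004,"dy":-0.007,"dz":0,"roll":0},{"grip":1,"dx":0.004,"dy":-0.007,"dz":0,"roll":0}]'
```

```text
t: 2.2
ee_pos: [488.2, -70.1, 69.1]
tool_rot: [-0.0, 0.938, 0.347, -0.0]
ft_force: [-0.8, 0.7, 0.4]
width: 1.001
grip_force: 0.0
t: 2.45
ee_pos: [487.4, -61.4, 69.9]
tool_rot: [0.0, 0.938, 0.347, 0.0]
ft_force: [-0.1, -0.4, -0.2]
width: 1.002
grip_force: 0.0
```

```bash
python3 -m creep '[{"grip":1,"dx":0.001,"dy":-0.0017,"dz":0,"roll":0},{"grip":1,"dx":0.002,"dy":-0.0035,"dz":0,"roll":0},{"grip":1,"dx":0.003,"dy":-0.0052,"dz":0,"roll":0},{"grip":1,"dx":0.0045,"dy":-0.0078,"dz":-0.002,"roll":0},{"grip":1,"dx":0.006,"dy":-0.0104,"dz":-0.005,"roll":0},{"grip":1,"dx":0.006,"dy":-0.0104,"dz":-0.005,"roll":0}]'
cat >> h.py <<'E'
def potfit(name,th,r=(440,600,-130,80)):
    """fit pot (r=46) with axis tilt th,yaw free"""
    p,d=camera(name);X,ok=cloud(name,d);return p,X,ok
def edgez(nm="scene"):
    """fit flat outer side: cylinder with free tilt, using points within the pot's region"""
    p,d=camera(nm);X,ok=cloud(nm,d)
    hsv=cv2.cvtColor(p,cv2.COLOR_BGR2HSV)
    m=ok&(hsv[...,1]<45)&(hsv[...,2]>110)&(X[...,0]>430)&(X[...,0]<610)&(X[...,1]>-130)&(X[...,1]<90)&(X[...,2]>12)&(X[...,2]<150)
    n,L,st,_=cv2.connectedComponentsWithStats(m.astype(np.uint8));k=1+np.argmax(st[1:,4]);P=X[L==k]
    return p,P
def fit(P,t0=0.):
    def ax(q): return np.array([np.cos(q[3])*np.cos(q[4]),np.sin(q[3])*np.cos(q[4]),np.sin(q[4])])
    def f(q):
        a=ax(q);v=P-np.array([q[0],q[1],q[2]]);l=v@a
        return np.r_[np.linalg.norm(v-l[:,None]*a,axis=1)-46,np.maximum(np.abs(l)-47.5,0)]
    best=min((least_squares(f,[*np.median(P,0)-[10,0,20],-1.38,t],loss="soft_l1",f_scale=2) for t in t0),key=lambda s:s.cost)
    q=best.x;a=ax(q);print("pot n",len(P),"centre",q[:3].round(1),"yaw",np.degrees(q[3]).round(1),"tilt",np.degrees(q[4]).round(1),"base",(q[:3]-47.5*a).round(1),"mouth",(q[:3]+47.5*a).round(1),"rms",np.sqrt(np.mean(best.fun**2)).round(2))
E
python3 -c "
from h import *
go(488,-50,70)
p,P=edgez();fit(P,[0,.4,.8,1.3]);cv2.imwrite('pics/s2.png',p)
"
```

```text
t: 2.95
ee_pos: [485.4, -49.8, 75.0]
tool_rot: [0.0, 0.938, 0.347, 0.0]
ft_force: [0.3, -0.8, 0.1]
width: 1.003
grip_force: 0.5
t 2.95 pos [485.4 -49.8  75. ] tooly yaw -49.3 F [ 0.33 -0.76  0.1 ]
dx dy dz mm [1.8 1.9 5. ] roll None
pot n 1306 centre [509.6 -35.9  52.4] yaw -77.4 tilt 3.8 base [499.3  10.4  49.2] mouth [519.9 -82.1  55.5] rms 2.19
```

```bash
python3 -m creep '[{"grip":1,"dx":0.0012,"dy":-0.002,"dz":-0.002,"roll":0},{"grip":1,"dx":0.0023,"dy":-0.004,"dz":-0.004,"roll":0},{"grip":1,"dx":0.0035,"dy":-0.006,"dz":-0.006,"roll":0},{"grip":1,"dx":0.0047,"dy":-0.008,"dz":-0.008,"roll":0},{"grip":1,"dx":0.0058,"dy":-0.01,"dz":-0.0095,"roll":0},{"grip":1,"dx":0.007,"dy":-0.012,"dz":-0.011,"roll":0},{"grip":1,"dx":0.007,"dy":-0.012,"dz":-0.011,"roll":0}]'
python3 -c "
from h import *
go(488,-50,70)
p,P=edgez();fit(P,[0,.2,.4,.8,1.3]);cv2.imwrite('pics/s3.png',np.hstack([cv2.resize(p[110:260,160:330],(340,300),interpolation=cv2.INTER_CUBIC),cv2.resize(camera('wrist')[0],(400,300))]))
"
```

```text
t: 3.58
ee_pos: [482.7, -36.1, 85.7]
tool_rot: [0.0, 0.938, 0.347, 0.0]
ft_force: [0.5, -2.1, 0.5]
width: 1.0
grip_force: 0.7
t 3.58 pos [482.7 -36.1  85.7] tooly yaw -49.3 F [ 0.49 -2.07  0.5 ]
dx dy dz mm [-5.  14.  15.7] roll None
pot n 1358 centre [508.3 -29.2  58.8] yaw -76.8 tilt 12.1 base [497.8  16.   48.8] mouth [518.9 -74.5  68.7] rms 2.08
```

View pics/s3.png

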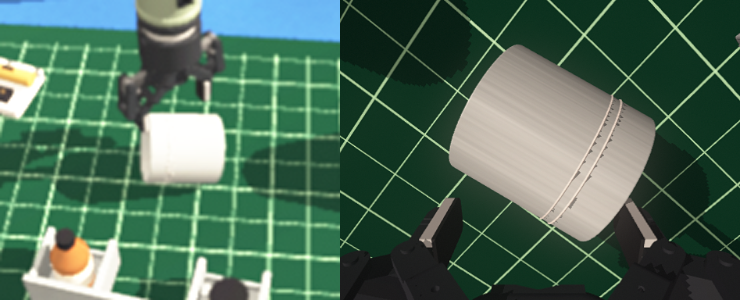

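The pot is tipping about its base edge without sliding. In the wrist half, the finger bears near the top of the rim at about (630,210), and tilt is about 12°. I'll carry on to about 20°.

```bash
python3 -m creep '[{"grip":1,"dx":0.0012,"dy":-0.002,"dz":-0.0015,"roll":0},{"grip":1,"dx":0.0023,"dy":-0.004,"dz":-0.003,"roll":0},{"grip":1,"dx":0.0035,"dy":-0.006,"dz":-0.0045,"roll":0},{"grip":1,"dx":0.0047,"dy":-0.008,"dz":-0.006,"roll":0},{"grip":1,"dx":0.0058,"dy":-0.01,"dz":-0.007,"roll":0},{"grip":1,"dx":0.007,"dy":-0.012,"dz":-0.008,"roll":0},{"grip":1,"dx":0.008,"dy":-0.014,"dz":-0.009,"roll":0},{"grip":1,"dx":0.008,"dy":-0.014,"dz":-0.009,"roll":0}]'
python3 -c "
from h import *
go(488,-50,70)
p,P=edgez();fit(P,[0,.2,.4,.8,1.3])
"
```

```text
t: 4.35
ee_pos: [479.2, -20.0, 94.3]
tool_rot: [-0.0, 0.938, 0.347, -0.0]
ft_force: [0.5, -0.4, 0.9]
width: 0.999
grip_force: 0.3
t 4.35 pos [479.2 -20.   94.3] tooly yaw -49.3 F [ 0.51 -0.4   0.86]
dx dy dz mm [-12.8  28.5  24.3] roll None
pot n 1439 centre [506.7 -20.8  64.4] yaw -76.9 tilt 21.1 base [496.6  22.3  47.4] mouth [516.7 -64.   81.5] rms 1.87
```

```bash
python3 -c "
from h import *
s=state();T=s['ee_pos'][:2]
ay=np.radians(103.1);a=np.array([np.cos(ay),np.sin(ay)]);l=np.array([-a[1],a[0]])
ty=np.radians(-49.3);TY=np.array([np.cos(ty),np.sin(ty)]);TX=np.array([-TY[1],TY[0]])
B=np.array([506.7,-20.8])
f0=np.radians(27.6)
t=np.cos(f0)*a+np.sin(f0)*l;print('check t',t,-TY)
p0=T-42.5*t;Ca=p0@a+11*np.sin(f0);L0=(p0-B)@l;print('Ca rel centre',Ca-B@a,'L0',L0)
for k in range(0,6):
    w=k/5;f=f0*(1-w);L=L0*(1-w)
    p=a*(Ca-11*np.sin(f)+.5*w)+l*(L+B@l);tc=p+42.5*(np.cos(f)*a+np.sin(f)*l);d=tc-T
    print(k,'dx',(d@TX).round(2),'dy',(d@TY).round(2),'roll',np.degrees(f0-f).round(1))
"
```

```text
check t [-0.6520984   0.75813434] [-0.6520984   0.75813434]
Ca rel centre -25.812388226748908 L0 6.942419250045066
0 dx -0.0 dy 0.0 roll 0.0
1 dx 5.81 dy -0.1 roll 5.5
2 dx 11.6 dy 0.16 roll 11.0
3 dx 17.33 dy 0.78 roll 16.6
4 dx 22.95 dy 1.76 roll 22.1
5 dx 28.44 dy 3.09 roll 27.6
```

```bash
python3 -m creep '[{"grip":1,"dx":0.0058,"dy":-0.0001,"dz":0,"roll":5.5},{"grip":1,"dx":0.0116,"dy":0.0002,"dz":0,"roll":11},{"grip":1,"dx":0.0173,"dy":0.0008,"dz":0,"roll":16.6},{"grip":1,"dx":0.023,"dy":0.0018,"dz":0,"roll":22.1},{"grip":1,"dx":0.0284,"dy":0.0031,"dz":0,"roll":27.6},{"grip":1,"dx":0.0284,"dy":0.0031,"dz":0,"roll":27.6}]'
python3 -c "
from h import *
go(488,-50,70)
p,P=edgez();fit(P,[0,.2,.4,.8,1.3])
cv2.imwrite('pics/s4.png',np.hstack([cv2.resize(p[110:260,160:330],(340,300),interpolation=cv2.INTER_CUBIC),cv2.resize(camera('wrist')[0],(400,300))]))
"
```

```text
t: 4.9
ee_pos: [503.6, -4.2, 94.2]
tool_rot: [-0.0, 0.994, 0.113, 0.0]
ft_force: [0.4, -0.2, -0.7]
width: 1.004
grip_force: 0.2
t 4.9 pos [503.6  -4.2  94.2] tooly yaw -77.0 F [ 0.42 -0.25 -0.72]
dx dy dz mm [-25.5  41.2  24.2] roll None
pot n 1461 centre [510.7 -19.3  64.9] yaw -79.6 tilt 21.1 base [502.6  24.3  47.8] mouth [518.7 -62.9  82. ] rms 4.18
```

View pics/s4.png

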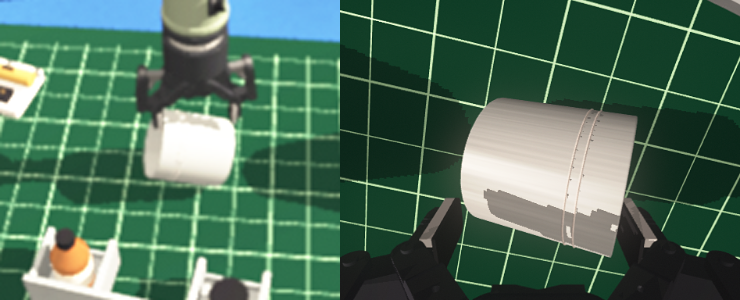

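```bash
python3 -m creep '[{"grip":1,"dx":0,"dy":-0.003,"dz":-0.001,"roll":0},{"grip":1,"dx":0,"dy":-0.006,"dz":-0.002,"roll":0},{"grip":1,"dx":0,"dy":-0.009,"dz":-0.003,"roll":0},{"grip":1,"dx":0,"dy":-0.012,"dz":-0.004,"roll":0},{"grip":1,"dx":0,"dy":-0.014,"dz":-0.005,"roll":0},{"grip":1,"dx":0,"dy":-0.016,"dz":-0.005,"roll":0},{"grip":1,"dx":0,"dy":-0.018,"dz":-0.005,"roll":0},{"grip":1,"dx":0,"dy":-0.02,"dz":-0.005,"roll":0},{"grip":1,"dx":0,"dy":-0.02,"dz":-0.005,"roll":0}]'
cat >> h.py <<'E'
def tilt(prior):
    """side view: project the scene AND top clouds; robust fit with finger points rejected"""
    Q=[]
    for nm in("scene","top"):
        p,P=edgez(nm);Q.append(P)
    P=np.vstack(Q);P=P[P[:,2]<np.percentile(P[:,2],97)];fit(P,prior);return p
E
python3 -c "
from h import *
go(488,-50,70)
p,P=edgez();fit(P,[.2,.4,.6,.8,1.3]);tilt([.3,.5,.7])
"
```

```text
t: 5.75
ee_pos: [498.3, 15.4, 99.2]
tool_rot: [-0.0, 0.994, 0.114, -0.0]
ft_force: [-0.2, -0.7, -0.2]
width: 1.002
grip_force: 0.1
t 5.75 pos [498.3  15.4  99.2] tooly yaw -76.9 F [-0.2  -0.72 -0.25]
dx dy dz mm [-24.8  61.4  29.2] roll None
pot n 1477 centre [508.1  -8.8  69.3] yaw -78.7 tilt 31.0 base [500.2  31.2  44.8] mouth [516.1 -48.7  93.8] rms 1.88
pot n 1520 centre [507.3  -6.6  68.1] yaw -79.8 tilt 31.3 base [500.2  33.4  43.4] mouth [514.5 -46.5  92.8] rms 1.67
```

```bash
python3 -m creep '[{"grip":0.95,"dx":0,"dy":0,"dz":0,"roll":0},{"grip":0.9,"dx":0.001,"dy":0.002,"dz":0,"roll":0},{"grip":0.85,"dx":0.001,"dy":0.004,"dz":0,"roll":0},{"grip":0.8,"dx":0.002,"dy":0.006,"dz":0,"roll":0},{"grip":0.75,"dx":0.002,"dy":0.008,"dz":0,"roll":0},{"grip":0.7,"dx":0.003,"dy":0.010,"dz":0,"roll":0},{"grip":0.65,"dx":0.003,"dy":0.012,"dz":0,"roll":0},{"grip":0.65,"dx":0.003,"dy":0.014,"dz":0,"roll":0},{"grip":0.65,"dx":0.003,"dy":0.014,"dz":0,"roll":0}]'
python3 -c "
from h import *
go(488,-50,70)
p,P=edgez();fit(P,[.2,.4,.6,.8,1.3])
cv2.imwrite('pics/s5.png',np.hstack([cv2.resize(p[110:260,160:330],(340,300),interpolation=cv2.INTER_CUBIC),cv2.resize(camera('wrist')[0],(400,300))]))
"
```

```text
t: 6.65
ee_pos: [504.7, 1.6, 99.3]
tool_rot: [0.0, 0.994, 0.113, 0.0]
ft_force: [-0.1, -0.7, 0.8]
width: 0.65
grip_force: 0.1
t 6.65 pos [504.7   1.6  99.3] tooly yaw -77.0 F [-0.1  -0.65  0.82]
dx dy dz mm [-27.9  46.5  29.3] roll None
pot n 1477 centre [509.1  -7.5  69. ] yaw -78.1 tilt 31.3 base [500.7  32.2  44.4] mouth [517.5 -47.2  93.7] rms 3.4
```

View pics/s5.png

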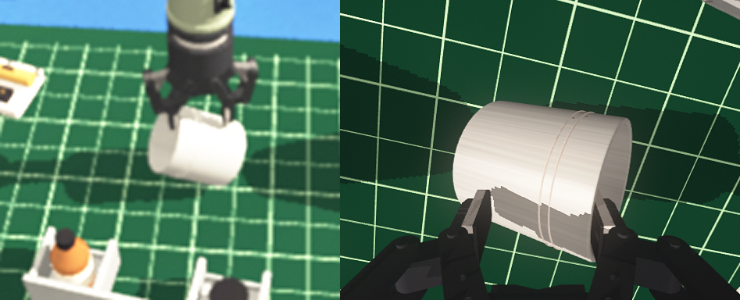

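The fingers now straddle the upper rim: one is inside the mouth at about (605,215), the other over the outer wall at about (480,205). I can ease it over the balance point with both sides held.

```bash
python3 -m creep '[{"grip":0.65,"dx":0,"dy":-0.002,"dz":0,"roll":0},{"grip":0.62,"dx":0.001,"dy":-0.003,"dz":0,"roll":0},{"grip":0.6,"dx":0.002,"dy":-0.004,"dz":0,"roll":0},{"grip":0.58,"dx":0.002,"dy":-0.005,"dz":0,"roll":0},{"grip":0.56,"dx":0.002,"dy":-0.0065,"dz":0,"roll":0},{"grip":0.55,"dx":0.002,"dy":-0.008,"dz":0,"roll":0},{"grip":0.55,"dx":0.002,"dy":-0.009,"dz":0,"roll":0},{"grip":0.55,"dx":0.002,"dy":-0.009,"dz":0,"roll":0}]'
python3 -c "
from h import *
go(488,-50,70)
p,P=edgez();fit(P,[.2,.4,.6,.8,1.3])
"
```

```text
t: 7.42
ee_pos: [504.4, 11.5, 99.3]
tool_rot: [-0.0, 0.994, 0.114, -0.0]
ft_force: [-1.2, -0.6, 0.1]
width: 0.55
grip_force: 0.0
t 7.42 pos [504.4  11.5  99.3] tooly yaw -76.9 F [-1.18 -0.57  0.08]
dx dy dz mm [-29.8  56.2  29.2] roll None
pot n 1477 centre [5.083e+02 4.000e-01 7.090e+01] yaw -78.0 tilt 37.8 base [500.4  37.1  41.8] mouth [516.1 -36.3 100. ] rms 3.34
```

```bash
python3 -m creep '[{"grip":0.54,"dx":0,"dy":-0.002,"dz":0,"roll":0},{"grip":0.53,"dx":0,"dy":-0.004,"dz":0,"roll":0},{"grip":0.51,"dx":0,"dy":-0.006,"dz":0,"roll":0},{"grip":0.5,"dx":0,"dy":-0.008,"dz":0,"roll":0},{"grip":0.49,"dx":0,"dy":-0.01,"dz":0,"roll":0},{"grip":0.47,"dx":0,"dy":-0.012,"dz":0,"roll":0},{"grip":0.46,"dx":0,"dy":-0.014,"dz":0,"roll":0},{"grip":0.46,"dx":0,"dy":-0.014,"dz":0,"roll":0}]'
python3 -c "
from h import *
go(488,-50,70)
p,P=edgez();fit(P,[.4,.6,.8,1.,1.3])
"
```

```text
t: 8.13
ee_pos: [501.2, 25.4, 99.3]
tool_rot: [-0.0, 0.994, 0.114, -0.0]
ft_force: [-0.5, 0.7, 0.4]
width: 0.463
grip_force: 0.3
t 8.13 pos [501.2  25.4  99.3] tooly yaw -76.9 F [-0.52  0.72  0.38]
dx dy dz mm [-29.9  70.4  29.2] roll None
pot n 1462 centre [506.7  11.5  72. ] yaw -76.9 tilt 46.7 base [499.3  43.2  37.4] mouth [514.  -20.2 106.5] rms 3.29
```

```bash
python3 -m creep '[{"grip":0.45,"dx":0,"dy":-0.002,"dz":0,"roll":0},{"grip":0.43,"dx":0,"dy":-0.004,"dz":0,"roll":0},{"grip":0.41,"dx":0.0005,"dy":-0.006,"dz":0,"roll":0},{"grip":0.4,"dx":0.001,"dy":-0.008,"dz":0,"roll":0},{"grip":0.38,"dx":0.001,"dy":-0.01,"dz":0,"roll":0},{"grip":0.36,"dx":0.0015,"dy":-0.012,"dz":0,"roll":0},{"grip":0.35,"dx":0.002,"dy":-0.014,"dz":0,"roll":0},{"grip":0.33,"dx":0.002,"dy":-0.016,"dz":0,"roll":0},{"grip":0.32,"dx":0.002,"dy":-0.018,"dz":0,"roll":0},{"grip":0.32,"dx":0.002,"dy":-0.018,"dz":0,"roll":0}]'
python3 -c "
from h import *
go(488,-50,70)
p,P=edgez();fit(P,[.6,.8,1.,1.3])
"
```

```text
t: 9.02
ee_pos: [499.0, 43.2, 99.2]
tool_rot: [-0.0, 0.994, 0.114, -0.0]
ft_force: [-0.5, -0.2, 0.9]
width: 0.321
grip_force: 0.5
t 9.02 pos [499.   43.2  99.2] tooly yaw -76.9 F [-0.47 -0.18  0.92]
dx dy dz mm [-31.8  88.3  29.2] roll None
pot n 1441 centre [506.5  23.1  71.9] yaw -77.7 tilt 56.3 base [500.9  48.8  32.4] mouth [512.1  -2.6 111.4] rms 2.91
```

```bash
python3 -m creep '[{"grip":0.31,"dx":0,"dy":-0.0023,"dz":0,"roll":0},{"grip":0.3,"dx":0,"dy":-0.0046,"dz":0,"roll":0},{"grip":0.28,"dx":0.0005,"dy":-0.007,"dz":0,"roll":0},{"grip":0.27,"dx":0.001,"dy":-0.0093,"dz":0,"roll":0},{"grip":0.26,"dx":0.001,"dy":-0.0116,"dz":0,"roll":0},{"grip":0.25,"dx":0.001,"dy":-0.014,"dz":0,"roll":0},{"grip":0.24,"dx":0.0015,"dy":-0.0163,"dz":0,"roll":0},{"grip":0.23,"dx":0.002,"dy":-0.0186,"dz":0,"roll":0},{"grip":0.21,"dx":0.002,"dy":-0.021,"dz":0,"roll":0},{"grip":0.2,"dx":0.002,"dy":-0.0233,"dz":0,"roll":0},{"grip":0.2,"dx":0.002,"dy":-0.025,"dz":0,"roll":0},{"grip":0.2,"dx":0.002,"dy":-0.025,"dz":0,"roll":0}]'
python3 -c "
from h import *
go(488,-50,70)
p,P=edgez();fit(P,[.8,1.,1.3,1.5])
"
```

```text
t: 10.07
ee_pos: [495.4, 68.1, 99.2]
tool_rot: [-0.0, 0.994, 0.114, -0.0]
ft_force: [-0.5, 1.2, -0.2]
width: 0.201
grip_force: 0.6
t 10.07 pos [495.4  68.1  99.2] tooly yaw -76.9 F [-0.48  1.23 -0.17]
dx dy dz mm [-33.9 113.4  29.2] roll None
pot n 1365 centre [504.4  41.6  67.9] yaw -79.4 tilt 70.2 base [501.4  57.4  23.2] mouth [507.3  25.8 112.6] rms 3.0
```

```bash
python3 -m creep '[{"grip":0.2,"dx":0,"dy":-0.0023,"dz":0.001,"roll":0},{"grip":0.19,"dx":0,"dy":-0.0046,"dz":0.002,"roll":0},{"grip":0.19,"dx":0.0005,"dy":-0.007,"dz":0.003,"roll":0},{"grip":0.18,"dx":0.001,"dy":-0.0093,"dz":0.0045,"roll":0},{"grip":0.18,"dx":0.001,"dy":-0.0116,"dz":0.006,"roll":0},{"grip":0.17,"dx":0.001,"dy":-0.0138,"dz":0.0075,"roll":0},{"grip":0.17,"dx":0.0015,"dy":-0.016,"dz":0.009,"roll":0},{"grip":0.16,"dx":0.002,"dy":-0.018,"dz":0.011,"roll":0},{"grip":0.16,"dx":0.002,"dy":-0.02,"dz":0.013,"roll":0},{"grip":0.15,"dx":0.002,"dy":-0.0215,"dz":0.015,"roll":0},{"grip":0.15,"dx":0.002,"dy":-0.023,"dz":0.017,"roll":0},{"grip":0.15,"dx":0.002,"dy":-0.023,"dz":0.017,"roll":0}]'
python3 -c "
from h import *
go(488,-50,70)
p,P=edgez();fit(P,[.8,1.,1.3,1.5])
"
```

```text
t: 11.12
ee_pos: [491.8, 90.8, 81.7]
tool_rot: [-0.0, 0.994, 0.114, -0.001]
ft_force: [-0.7, 1.3, -0.1]
width: 0.15
grip_force: 0.7
t 11.12 pos [491.8  90.8  81.7] tooly yaw -76.9 F [-0.67  1.31 -0.08]
dx dy dz mm [-35.5 136.3  11.7] roll None
pot n 1115 centre [502.2  54.4  61.2] yaw -101.7 tilt 86.4 base [502.8  57.3  13.8] mouth [501.6  51.6 108.6] rms 2.68
```

```bash
python3 -m creep '[{"grip":0.15,"dx":0,"dy":-0.002,"dz":0.001,"roll":0},{"grip":0.15,"dx":0,"dy":-0.004,"dz":0.002,"roll":0},{"grip":0.15,"dx":0,"dy":-0.006,"dz":0.003,"roll":0},{"grip":0.15,"dx":0,"dy":-0.008,"dz":0.003,"roll":0},{"grip":0.15,"dx":0,"dy":-0.010,"dz":0.003,"roll":0},{"grip":0.15,"dx":0,"dy":-0.011,"dz":0.003,"roll":0},{"grip":0.15,"dx":0,"dy":-0.011,"dz":0.003,"roll":0}]'
cat >> h.py <<'E'
def upright(nm,x=(430,760),y=(-130,140),c0=(502,55)):
    """standing pot: fit circle to rim points and side points"""
    p,d=camera(nm);X,ok=cloud(nm,d);m=ok&(X[...,0]>x[0])&(X[...,0]<x[1])&(X[...,1]>y[0])&(X[...,1]<y[1])
    hsv=cv2.cvtColor(p,cv2.COLOR_BGR2HSV);m&=(hsv[...,1]<60)&(hsv[...,2]>90)
    S=X[m&(X[...,2]>20)&(X[...,2]<102)]
    S=S[np.abs(np.hypot(*(S[:,:2]-c0).T)-44)<14]
    R=S[S[:,2]>88]
    f=lambda q:np.r_[np.linalg.norm(R[:,:2]-q,axis=1)-44]
    s=least_squares(f,c0,loss="soft_l1",f_scale=2);print(nm,"rim circle",s.x.round(1),"n",len(R),"rms",np.sqrt(np.mean(s.fun**2)).round(2))
    A=np.c_[R[:,:2]-R[:,:2].mean(0),np.ones(len(R))];print("rim z, slopes deg",np.percentile(R[:,2],[10,50,90]).round(1))
    return p
E
python3 -c "
from h import *
go(488,-50,70)
p=upright('top');upright('scene')
b=camera('scene')[0]
cv2.imwrite('pics/s6.png',np.hstack([cv2.resize(b[80:230,180:350],(340,300),interpolation=cv2.INTER_CUBIC),cv2.resize(camera('wrist')[0],(400,300))]))
"
```

```text
t: 11.75
ee_pos: [489.9, 101.4, 79.4]
tool_rot: [0.0, 0.994, 0.114, 0.0]
ft_force: [-0.7, 0.5, -0.3]
width: 0.147
grip_force: 0.0
t 11.75 pos [489.9 101.4  79.4] tooly yaw -76.9 F [-0.74  0.46 -0.34]
dx dy dz mm [-36.1 147.1   9.4] roll None
top rim circle [499.8  54.7] n 95 rms 1.16
rim z, slopes deg [94.7 97.1 99.3]
scene rim circle [502.3  56.1] n 228 rms 2.89
rim z, slopes deg [89.9 96.1 99.6]
```

View pics/s6.png

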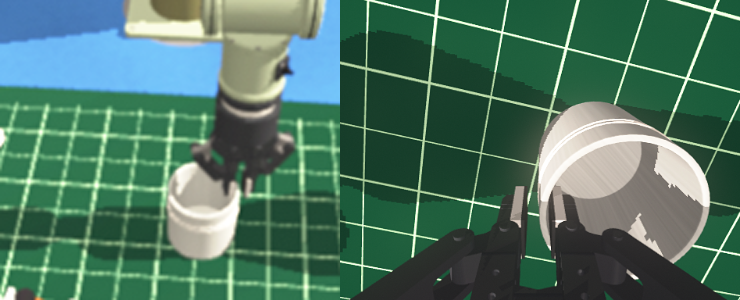

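The pot stands upright on the mat with its wall between the fingers at about (540,205) in the wrist half. I'll grip it, lift a few mm and carry it.

```bash
python3 -m creep '[{"grip":0,"dx":0,"dy":0.0,"dz":0,"roll":0},{"grip":0,"dx":0,"dy":0,"dz":0,"roll":0},{"grip":0,"dx":0,"dy":0,"dz":0,"roll":0},{"grip":0,"dx":0,"dy":0,"dz":0,"roll":0},{"grip":0,"dx":0,"dy":0,"dz":-0.002,"roll":0},{"grip":0,"dx":0,"dy":0,"dz":-0.004,"roll":0},{"grip":0,"dx":0,"dy":0,"dz":-0.006,"roll":0},{"grip":0,"dx":0,"dy":0,"dz":-0.006,"roll":0}]' 40
python3 -c "
from h import *
go(683.6,1.1,85)
upright('top');upright('scene')
d=np.load('pics/top0.npy');R=[]
for n in('top','scene'):
    p,d=camera(n);X,ok=cloud(n,d);m=ok&(X[...,0]>620)&(X[...,0]<790)&(X[...,1]>-210)&(X[...,1]<120)
    T=X[m&(X[...,2]>69)&(X[...,2]<77)];
    # board top line: robust fit
    T=T[T[:,0]>690];vx,vy,x0,y0=cv2.fitLine(T[:,:2].astype(np.float32),cv2.DIST_HUBER,0,.01,.01).ravel()
    w=np.array([vx,vy])*np.sign(vy);nrm=np.array([w[1],-w[0]]);e=(T[:,:2]-[x0,y0])@nrm;T=T[np.abs(e)<8];l=(T[:,:2]-[x0,y0])@w
    lo,hi=np.percentile(l,[1,99]);mid=np.array([x0,y0])+w*(lo+hi)/2
    print(n,'board mid line',mid.round(1),'len',(hi-lo).round(1),'n yaw',np.degrees(np.arctan2(nrm[1],nrm[0])).round(2),'spread',np.percentile((T[:,:2]-mid)@nrm,[5,50,95]).round(1),len(T))
"
```

```text
t: 12.62
ee_pos: [489.7, 101.5, 85.3]
tool_rot: [-0.0, 0.994, 0.114, -0.0]
ft_force: [0.0, -0.0, -3.1]
width: 0.045
grip_force: 37.8
t 12.62 pos [489.7 101.5  85.3] tooly yaw -77.0 F [ 0.05 -0.04 -3.11]
dx dy dz mm [166.3 141.5   0.2] roll None
top rim circle [498.2  57.4] n 41 rms 1.18
rim z, slopes deg [ 99.8 100.9 101.8]
scene rim circle [501.3  59. ] n 195 rms 2.97
rim z, slopes deg [ 89.9  95.4 101.3]
top board mid line [740.8 -51.2] len 268.7 n yaw -8.53 spread [-3.3  0.1  4. ] 298
scene board mid line [743.  -50.1] len 274.3 n yaw -8.91 spread [-4.1  0.5  4.3] 451
```

```bash
python3 -m creep '[{"grip":0,"dx":0.005,"dy":0.006,"dz":0,"roll":0},{"grip":0,"dx":0.014,"dy":0.017,"dz":0,"roll":0},{"grip":0,"dx":0.024,"dy":0.03,"dz":0,"roll":0},{"grip":0,"dx":0.035,"dy":0.043,"dz":0,"roll":0},{"grip":0,"dx":0.046,"dy":0.057,"dz":0,"roll":0},{"grip":0,"dx":0.057,"dy":0.07,"dz":0,"roll":0},{"grip":0,"dx":0.067,"dy":0.083,"dz":0,"roll":0},{"grip":0,"dx":0.077,"dy":0.095,"dz":0,"roll":0},{"grip":0,"dx":0.085,"dy":0.105,"dz":0,"roll":0},{"grip":0,"dx":0.089,"dy":0.11,"dz":0,"roll":0},{"grip":0,"dx":0.091,"dy":0.112,"dz":0,"roll":0},{"grip":0,"dx":0.091,"dy":0.112,"dz":0,"roll":0}]'
python3 -c "
from h import *
go(674.3,2,85)
upright('top',c0=(613,-31));b=upright('scene',c0=(613,-31))
cv2.imwrite('pics/s7.png',np.hstack([cv2.resize(b[120:300,150:320],(340,360),interpolation=cv2.INTER_CUBIC),cv2.resize(camera('top')[0][90:230,200:350],(386,360),interpolation=cv2.INTER_CUBIC)]))
"
```

```text
t: 13.82
ee_pos: [604.3, 11.9, 85.1]
tool_rot: [-0.0, 0.994, 0.113, -0.0]
ft_force: [0.5, -0.8, -3.3]
width: 0.045
grip_force: 37.8
t 13.82 pos [604.3  11.9  85.1] tooly yaw -77.0 F [ 0.5  -0.83 -3.32]
dx dy dz mm [65.9 25.4  0.1] roll None
top rim circle [612.1 -31.4] n 31 rms 1.49
rim z, slopes deg [ 94.1 100.3 101.5]
scene rim circle [615.2 -29.3] n 184 rms 2.3
rim z, slopes deg [ 89.4  96.1 101.1]
```

View pics/s7.png

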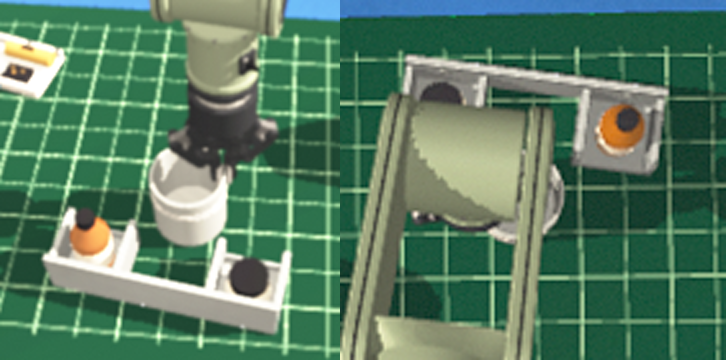

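The pot hangs level in front of the middle bay: in the scene half it is at about (190,200), centred between the dividers. Now I'll move in.

```bash
python3 -m creep '[{"grip":0,"dx":0.005,"dy":0.002,"dz":0,"roll":0},{"grip":0,"dx":0.013,"dy":0.005,"dz":0,"roll":0},{"grip":0,"dx":0.021,"dy":0.008,"dz":0,"roll":0},{"grip":0,"dx":0.029,"dy":0.011,"dz":0,"roll":0},{"grip":0,"dx":0.036,"dy":0.014,"dz":0,"roll":0},{"grip":0,"dx":0.036,"dy":0.014,"dz":0,"roll":0}]'; python3 -m creep '[{"grip":0,"dx":0.006,"dy":0.0025,"dz":0,"roll":0},{"grip":0,"dx":0.012,"dy":0.005,"dz":0,"roll":0},{"grip":0,"dx":0.018,"dy":0.007,"dz":0,"roll":0},{"grip":0,"dx":0.024,"dy":0.009,"dz":0,"roll":0},{"grip":0,"dx":0.029,"dy":0.011,"dz":0,"roll":0},{"grip":0,"dx":0.029,"dy":0.011,"dz":0,"roll":0}]'
python3 -c "
from h import *
go(674.3,2,79.3)
upright('top',c0=(684,-42),x=(620,728),y=(-95,10));b=upright('scene',c0=(684,-42),x=(620,728),y=(-95,10))
"
```

```text
t: 14.47
ee_pos: [644.4, 6.7, 85.7]
tool_rot: [0.0, 0.994, 0.114, 0.001]
ft_force: [-0.5, 0.5, -2.6]
width: 0.045
grip_force: 37.8
t: 14.97
ee_pos: [674.1, 2.6, 85.5]
tool_rot: [0.0, 0.994, 0.114, 0.001]
ft_force: [-0.3, -0.6, -3.0]
width: 0.047
grip_force: 37.8
t 14.97 pos [674.1   2.6  85.5] tooly yaw -77.0 F [-0.3  -0.6  -3.04]
dx dy dz mm [-0.   0.7  6.2] roll None
top rim circle [681.6 -41.2] n 43 rms 1.35
rim z, slopes deg [ 91.  100.3 101.5]
scene rim circle [685.2 -39.4] n 146 rms 2.42
rim z, slopes deg [ 90.   96.3 101.4]
```

```bash
python3 -m creep '[{"grip":0,"dx":0,"dy":0,"dz":0.0015,"roll":0},{"grip":0,"dx":0,"dy":0,"dz":0.003,"roll":0},{"grip":0,"dx":0,"dy":0,"dz":0.0045,"roll":0},{"grip":0,"dx":0,"dy":0,"dz":0.006,"roll":0},{"grip":0,"dx":0,"dy":0,"dz":0.006,"roll":0},{"grip":0.15,"dx":0,"dy":0,"dz":0.006,"roll":0},{"grip":0.15,"dx":0,"dy":0,"dz":0.006,"roll":0},{"grip":0.15,"dx":0,"dy":0,"dz":0.006,"roll":0}]'; python3 -m creep '[{"grip":0.15,"dx":0,"dy":0,"dz":-0.01,"roll":0},{"grip":0.15,"dx":0,"dy":0,"dz":-0.03,"roll":0},{"grip":0.15,"dx":0,"dy":0,"dz":-0.06,"roll":0},{"grip":0.15,"dx":0,"dy":0,"dz":-0.08,"roll":0},{"grip":0.15,"dx":0,"dy":0,"dz":-0.08,"roll":0}]'
python3 -c "
from h import *
go(620,-31,164,-98.6)
b=upright('scene',c0=(684,-42),x=(620,728),y=(-95,10))
"
```

```text
t: 15.73
ee_pos: [673.4, 2.8, 79.9]
tool_rot: [0.0, 0.994, 0.114, 0.001]
ft_force: [-0.1, 0.2, -0.1]
width: 0.151
grip_force: 0.0
t: 16.15
ee_pos: [677.1, 2.5, 167.1]
tool_rot: [0.002, 0.994, 0.114, 0.006]
ft_force: [1.3, 0.0, 0.9]
width: 0.154
grip_force: 0.0
t 16.15 pos [677.1   2.5 167.1] tooly yaw -77.0 F [1.29 0.04 0.89]
dx dy dz mm [-63.2  19.7   2.4] roll 21.6
scene rim circle [683.6 -39. ] n 314 rms 1.3
rim z, slopes deg [90.7 96.9 99.2]
```

```bash
python3 -m creep '[{"grip":0,"dx":-0.02,"dy":0.006,"dz":0,"roll":7},{"grip":0,"dx":-0.045,"dy":0.014,"dz":0,"roll":14},{"grip":0,"dx":-0.071,"dy":0.021,"dz":0,"roll":21.6},{"grip":0,"dx":-0.071,"dy":0.021,"dz":0,"roll":21.6},{"grip":0,"dx":-0.071,"dy":0.021,"dz":0,"roll":21.6}]' 20; python3 -c "
from h import *
go(612.4,-30.9,42,-98.6)
s=upright('scene',c0=(684,-42),x=(620,728),y=(-95,10))"
```

```text
t: 16.62
ee_pos: [606.6, -33.8, 158.1]
tool_rot: [-0.0, 0.997, -0.075, -0.001]
ft_force: [0.6, -0.4, 0.1]
width: 0.002
grip_force: 0.0
t 16.62 pos [606.6 -33.8 158.1] tooly yaw -98.6 F [ 0.61 -0.43  0.13]
dx dy dz mm [  5.6  -3.7 116.1] roll 0.0
scene rim circle [683.7 -39.1] n 323 rms 1.31
rim z, slopes deg [90.1 97.  99.3]
```

```bash
python3 -m creep '[{"grip":0,"dx":0,"dy":-0.003,"dz":0.03,"roll":0},{"grip":0,"dx":0,"dy":-0.003,"dz":0.07,"roll":0},{"grip":0,"dx":0.001,"dy":-0.003,"dz":0.1,"roll":0},{"grip":0,"dx":0.002,"dy":-0.003,"dz":0.116,"roll":0},{"grip":0,"dx":0.002,"dy":-0.003,"dz":0.116,"roll":0}]'; python3 -m creep '[{"grip":0,"dx":0.004,"dy":0,"dz":0,"roll":0},{"grip":0,"dx":0.008,"dy":0,"dz":0,"roll":0},{"grip":0,"dx":0.012,"dy":0,"dz":0,"roll":0},{"grip":0,"dx":0.016,"dy":0,"dz":0,"roll":0},{"grip":0,"dx":0.018,"dy":0,"dz":0,"roll":0},{"grip":0,"dx":0.018,"dy":0,"dz":0,"roll":0}]'; python3 -c "
from h import *
go(612.4,-30.9,42,-98.6)"
```

```text
t: 17.08
ee_pos: [607.6, -29.5, 37.8]
tool_rot: [-0.001, 0.997, -0.074, -0.005]
ft_force: [-0.3, 0.3, 0.1]
width: 0.001
grip_force: 0.0
t: 17.58
ee_pos: [630.0, -33.8, 44.5]
tool_rot: [0.0, 0.997, -0.075, 0.001]
ft_force: [1.0, -0.3, 0.0]
width: -0.001
grip_force: 0.0
t 17.58 pos [630.  -33.8  44.5] tooly yaw -98.6 F [ 1.02 -0.28  0.01]
dx dy dz mm [-17.8  -0.2   2.5] roll 0.0
```

```bash
for i in 1 2; do python3 -m creep '[{"grip":0,"dx":0.001,"dy":0,"dz":0,"roll":0},{"grip":0,"dx":0.002,"dy":0,"dz":0,"roll":0},{"grip":0,"dx":0.002,"dy":0,"dz":0,"roll":0},{"grip":0,"dx":0.002,"dy":0,"dz":0,"roll":0}]' | sed -n '2p;4p'; done; python3 -c "
from h import *
import time
print(np.mean([ (camera('scene'),state()['ft_force'])[1] for _ in range(4)],0).round(2))
s=upright('scene',c0=(684,-42),x=(620,728),y=(-95,10))"
```

```text
ee_pos: [630.3, -33.8, 43.2]
ft_force: [-0.7, 0.1, -0.2]
ee_pos: [632.4, -34.1, 43.2]
ft_force: [-1.7, 0.7, 0.4]
[-1.2   0.29  0.38]
scene rim circle [692.1 -41. ] n 251 rms 1.63
rim z, slopes deg [90.5 97.  99.3]
```

```bash
for i in 1 2 3; do python3 -m creep '[{"grip":0,"dx":0.0005,"dy":0,"dz":0,"roll":0},{"grip":0,"dx":0.001,"dy":0,"dz":0,"roll":0},{"grip":0,"dx":0.001,"dy":0,"dz":0,"roll":0}]' >/dev/null; python3 -c "
from h import *
print(state()['ee_pos'].round(1),np.mean([ (camera('scene'),state()['ft_force'])[1] for _ in range(4)],0).round(2))"; done
```

```text
[633.6 -34.3  43.3] [-1.29  0.68 -0.14]
[634.  -34.3  43.2] [-3.19  0.41  0.92]
[634.2 -34.1  42.9] [-5.4   1.83  2.24]
```

The force jumped to 5.4 N with the arm stalled, so the pot is against the board and still below the rack's slip force. I'll retreat and check.

```bash
python3 -m creep '[{"grip":0,"dx":-0.003,"dy":0,"dz":0,"roll":0},{"grip":0,"dx":-0.01,"dy":0,"dz":0,"roll":0},{"grip":0,"dx":-0.03,"dy":0,"dz":0,"roll":0},{"grip":0,"dx":-0.06,"dy":0,"dz":0,"roll":0},{"grip":0,"dx":-0.09,"dy":0,"dz":-0.03,"roll":0},{"grip":0,"dx":-0.11,"dy":0,"dz":-0.07,"roll":0},{"grip":0,"dx":-0.12,"dy":0,"dz":-0.11,"roll":0},{"grip":0,"dx":-0.12,"dy":0,"dz":-0.15,"roll":0},{"grip":0,"dx":-0.12,"dy":0,"dz":-0.15,"roll":0},{"grip":0,"dx":-0.12,"dy":0,"dz":-0.15,"roll":0}]'
python3 -c "
from h import *
for n in('top','scene'):
    p=upright(n,c0=(692,-43),x=(620,728),y=(-95,10))
    p,d=camera(n);X,ok=cloud(n,d);m=ok&(X[...,0]>620)&(X[...,0]<790)&(X[...,1]>-210)&(X[...,1]<120)
    T=X[m&(X[...,2]>69)&(X[...,2]<77)];T=T[T[:,0]>715]
    vx,vy,x0,y0=cv2.fitLine(T[:,:2].astype(np.float32),cv2.DIST_HUBER,0,.01,.01).ravel()
    w=np.array([vx,vy])*np.sign(vy);nrm=np.array([w[1],-w[0]]);l=(T[:,:2]-[x0,y0])@w
    lo,hi=np.percentile(l,[1,99]);mid=np.array([x0,y0])+w*(lo+hi)/2
    print(n,'board mid',mid.round(1),'yaw',np.degrees(np.arctan2(nrm[1],nrm[0])).round(2))
a=p[110:300,140:340];b=camera('top')[0][90:230,200:350]
cv2.imwrite('pics/s8.png',np.hstack([cv2.resize(a,(400,380),interpolation=cv2.INTER_CUBIC),cv2.resize(b,(400,380),interpolation=cv2.INTER_CUBIC)]))"
```

```text
t: 20.68
ee_pos: [520.0, -17.4, 198.0]
tool_rot: [0.001, 0.997, -0.075, 0.006]
ft_force: [-0.8, 0.7, 0.2]
width: 0.0
grip_force: 0.0
top rim circle [690.6 -43. ] n 151 rms 1.22
rim z, slopes deg [91.  96.5 99.1]
top board mid [740.9 -51.3] yaw -8.47
scene rim circle [693.8 -41.4] n 242 rms 1.3
rim z, slopes deg [90.4 96.9 99.3]
scene board mid [743.  -50.3] yaw -8.39
```

View pics/s8.png

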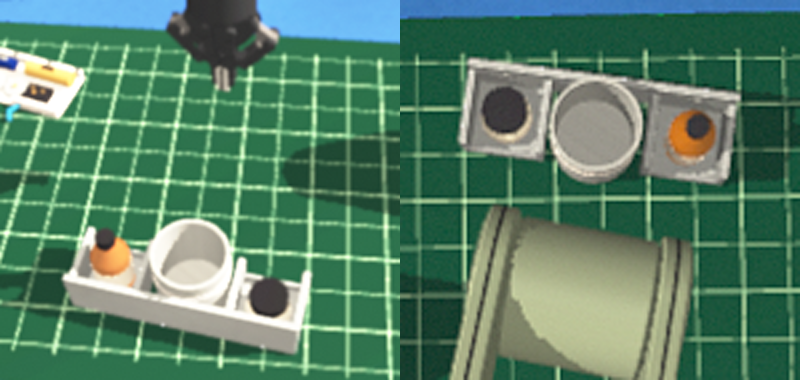

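The pot stands upright in the middle bay, at about (595,130) in the top half, touching the back board. The rack (board mid unchanged), bottle and jar have not moved.

```bash
python3 -c "
from station import *
print(sign_off())"
```

```text
the job is handed in; nothing more can be done
None
```

The pot was eased upright and stands in the middle bay, home against the back board; the rack, bottle and jar have not moved, the arm never went near the gearbox or tape, and the job was handed in at about 21 s.

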